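Close the drawer and hold the stamp ready over the form

ROBOT

A 6-joint arm with a two-finger parallel gripper is mounted at the origin on the work surface. World frame = base frame: x ahead of the robot, y to its left, z up, the work surface at z = 0. Lengths are in m, angles in rad, forces in N, time in s.
With the tool pointing down it reaches from about 0.35 to 0.975 m from the base axis. Payload 4.9 kg.
Tool frame: the origin (TCP) lies at the very end of the fingers, on their centre line; the grasp point (between the pads) lies 19 mm behind it; z points along the fingers, y is the line along which they close (so a half turn about z gives the same grasp; the last joint's range is limited). The gripper opens to 85 mm and grips with 20 to 120 N. Pads are 22 mm wide; open, the fingers measure 114 mm over their backs; the gripper's body (76 mm by 85 mm) begins 54 mm behind the grasp point. The pads swing forward as they close: fully open they stand 13 mm farther back than shut.
Start: joints at [1.032, 0.053, 1.613, -0, 1.476, -0.119], TCP at [0.255, 0.571, 0.231] pointing down, gripper open.
Joint ranges: [-3.01, 3.01], [-1.01, 2.22], [0.06, 2.58], [-1.02, 4.17], [0.09, 2.62], [-3.14, 3.14]. Speed limits (rad/s): [2.57, 2.57, 3.14, 3.14, 3.14, 3.14].

INTERFACE

Orientations are given as a rotation vector (axis times angle).
In Python, from station import get_obs, get_image, get_calibration, finish_job gives the robot as it stands.
- The arm moves only by the tool servo_tool, never from a script. Its argument "increments" is a list of rows, each a list of 5 numbers: the opening, from 0 (shut) to 1 (fully open), then the shift along the tool's x, y, z in mm, then the turn about the tool's z in degrees. In form: [[jaw, tx, ty, tz, spin], ...]. A call has 1 to 12 rows; each row shifts and turns the commanded pose from where the row before left it, along the tool's axes as they then stand; what a row does not reach is not made up. A row lasts 1/8 s, in which the tool goes at most 62.5 mm and 10.7 degrees, less where a joint would pass 70% of its speed; a pose out of reach is approached as far as the arm can. A call is refused whole if a number of a shift passes 62.5 or a number of a turn 10.7, either way. A call with a gripper value outside its range is refused whole. The fingers move at their own pace and stop on an object; "force" is the grip in N (left out, the last holds). Time passes only in rows, so rows that do not move let the fingers close. It gives the time, the measured TCP pose, the force, the opening and the grip force at its end, in the units of the state.
- get_obs(): the state, without advancing time (a new reading comes with each control period).
- get_image(name): name is "side" or "top"; returns the picture (400x640x3 uint8, red, green, blue); there is no depth.
- get_calibration(name): a dict with "fx", "fy", "cx", "cy" (pixels), "R" (3x3) and "t" (3): a world point X has camera coordinates R X + t. Camera axes: x right, y down, z forward; pixel columns grow to the right and rows downward; lengths in m; the calibration is good to about 2 mm. A picture is of the moment at which its call begins. get_calibration takes no time and is no camera call.
- finish_job(): hands the job in; it is judged then, once.
The state is a dict: "t": time; "q": joint angles; "dq": joint speeds; "effort": joint torques, N m; "tool_pos": TCP position; "tool_rot": TCP orientation; "contact_force": force on the tool from outside, world axes, zero at the start; "wrist_torque": the same for the moment, N m; "opening": finger opening in m; "grip_force": force on a finger pad.
Only numpy, scipy, OpenCV 4.12 (cv2) and the standard library are available. Lean on these libraries where they do the work, as an engineer would, in place of code of your own. Each camera call takes 0.05 s, during which the arm holds its last target. There are 200 camera calls.

TASK

The top drawer of the grey-green desk-top drawer unit has been left open over the stamp box of the form on the clipboard: push it fully home until its catch snaps in. Then take the stamp with the red grip from the rack, carry it over the low desk shelf without disturbing anything there, and hold it upright over the red-outlined box, centred, its long side along the box's long side, with its face about a centimetre above the paper. It is inked, so it must never touch the form: finish while holding it steady there, ready to press, with the drawer shut and everything else left where it stands.

Things in the scene. Friction and masses are not known exactly. Their poses are not given: they have to be found in the camera images.
- unit: Grey-green desk-top drawer unit, fixed, at the robot's left: 300 deep, 260 wide, 155 mm high, two drawers, one above the other, each with a steel bar handle. Origin: centre of its underside. x points from its front to its back (the front plane is 150 mm from the origin along -x), y along its width, z up. Its front faces the robot's right, towards the clipboard.
- unit_drawer0 (a joint): Upper drawer's opening in m: 0 = home at its stop, grows as it slides out along the unit's -x; starts 0.15 to 0.20. Slides with 1 to 2 N; from 14 mm a sprung roller catch resists with 5 to 8 N, until about 5 mm from home it snaps over, draws the drawer in and keeps it. The open drawer hangs over the stamp box: underside 80 mm, top edge of its front 142 mm above the table.
- unit_drawer0_handle (a point): Middle of the upper drawer's handle: a round steel bar 10 mm thick and 120 mm long, level, along the unit's y, 117 mm above the table, its axis 35 mm in front of the drawer's front face (on two posts near its ends). It moves with the drawer.
- clipboard: Brown clipboard with a white paper form, fixed, 315 x 225 mm and 4 mm thick with the paper; the steel clip (20 mm high) is at its +x end. Origin: centre of its underside; x along its long side towards the clip, y along the form's width, z up.
- stamp_box (a point): Centre of the red-outlined stamp box printed near the form's foot, on the paper's top face (4 mm above the table), 105 mm from the clipboard's centre along its -x and 55 mm along its +y. The box is 80 mm along the clipboard's y and 56 mm along its x inside the lines. Axes as the clipboard's. It lies 100 to 160 mm in front of the unit's front.
- stamp_red: Pre-inked stamp with a red grip, loose, about 130 g, upright in one of the rack's three places. Origin: centre of its underside; x along its long side, z up. From below: rubber face 58 x 34 mm, black mount 62 x 38 mm up to 28 mm, grey collar, red grip 50 mm (x) by 30 mm (y) from 34 to 78 mm above the underside, to be taken across its 30 mm. The print is symmetrical: either end may lead.
- red_die (a point): Centre of the red stamp's printing face: its underside, same point as the stamp's origin.
- stamp_blue: The same stamp with a blue grip, in another place of the rack; leave it there.
- stamp_green: The same stamp with a green grip, in another place of the rack; leave it there.
- rack: Black stamp rack, fixed, a tray 300 (x) x 90 mm (y) with a floor 6 mm above the table and a rim 12 mm high; the three stamps stand on it in a row along its x, 85 mm apart, their x along the rack's x. Origin: centre of its underside.
- riser: Low oak desk shelf with white legs, fixed, between the rack and the clipboard: 500 mm long (x), 150 mm deep (y), top 90 mm above the table. Origin: centre of its footprint at table height. Mug, plant, tape dispenser and stapler stand on it along its length; the tallest reaches 185 mm above the table.
- mug: White mug on the shelf, 80 mm across, 90 mm high, handle on its +y side. Origin: centre of its underside. Leave it.
- plant: Small succulent in a terracotta pot on the shelf, 70 mm across, 95 mm high. Origin: centre of its underside. Leave it.
- tape: Black tape dispenser on the shelf, 140 (x) x 50 mm, 76 mm high. Origin: centre of its underside. Leave it.
- stapler: Grey-green stapler on the shelf, 135 (x) x 36 mm, 56 mm high. Origin: centre of its underside. Leave it.
- penpot: Aluminium pen pot with four pens on the table beyond the rack, 72 mm across, 150 mm high with the pens. Origin: centre of its underside. Leave it.

How it is judged:
By the outcome, as a careful person would: the job done as asked, in the order asked, and still so for the second after the job is handed in, while the arm keeps its last pose, push and grip.
It also fails if it takes over 61 s, if anything falls off the work surface, if the arm or the gripper's body presses on something with over 40 N, if the wrist force passes 120 N, or if a joint passes its speed limit or range.

## Working session

There is one attempt and no reset: what is moved stays moved. The work goes in short steps, Python scripts to look and compute and a tool call to move; the robot and the scene stay as the last step left them, time stands still between calls to the robot, and variables do not carry over. Pictures are saved under pics/ and viewed, at most 10 in all, crops included, and the job is handed in when it is done.

Besides the shell and the picture viewer there is one more tool, called after ">>>" as name([rows], argument=value, ...), one row to a line, values as JSON. servo_tool: Moves the arm, as the interface text tells. Its arguments: {"type":"object","properties":{"increments":{"type":"array"},"force":{"type":"number"}},"required":["increments"]}

```bash
ls; mkdir -p pics; python3 - <<'E'
from station import *
import cv2,numpy as np
np.set_printoptions(precision=4,suppress=True)
for n in("side","top"):
    im=get_image(n); cv2.imwrite(f"pics/{n}0.png",im[:,:,::-1]); c=get_calibration(n)
    print(n,c["fx"],c["cx"],c["cy"],np.array(c["R"]),np.array(c["t"]),-np.array(c["R"]).T@np.array(c["t"]))
o=get_obs();print({k:np.round(o[k],4) for k in o})
E
```

```text
pics
side 457.7813180619426 327.42499891178755 205.0297466936322 [[ 0.7848 -0.6196 -0.0113]
 [-0.3917 -0.4819 -0.7838]
 [ 0.4802  0.6196 -0.6209]] [-0.3906  0.3725  1.1555] [-0.1024 -0.7784  1.005 ]
top 433.1768346030415 321.1479925425229 198.18010153756325 [[-0.0087 -0.9997  0.0213]
 [-0.9955  0.0066 -0.0949]
 [ 0.0948 -0.022  -0.9953]] [0.109  0.5956 1.1595] [0.484  0.1305 1.2082]
{'t': np.float64(0.1), 'q': array([ 1.032 ,  0.0533,  1.6142, -0.    ,  1.476 , -0.119 ]), 'dq': array([-0.    , -0.0003, -0.0024,  0.0021, -0.0041, -0.0005]), 'effort': array([ -0.0001, -39.4907, -37.1362,  -0.0001,   0.0039,   0.    ]), 'tool_pos': array([0.2545, 0.5702, 0.2302]), 'tool_rot': array([-0.6545, -3.0721,  0.0028]), 'contact_force': array([ 0.6362,  0.3074, -1.0288]), 'wrist_torque': array([-0.0087, -0.0024,  0.0218]), 'grip_force': np.float64(0.0), 'opening': np.float64(0.0852)}
```

View pics/top0.png

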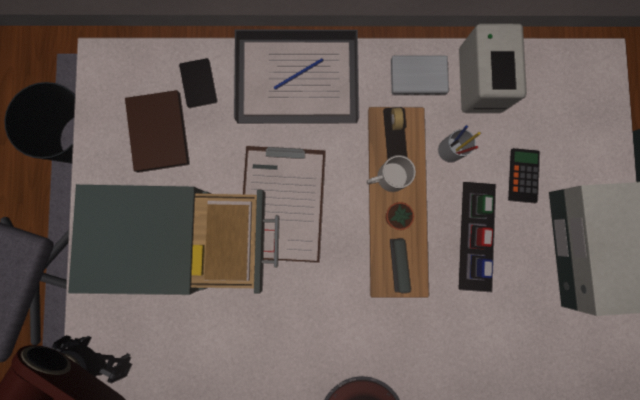

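View pics/side0.png

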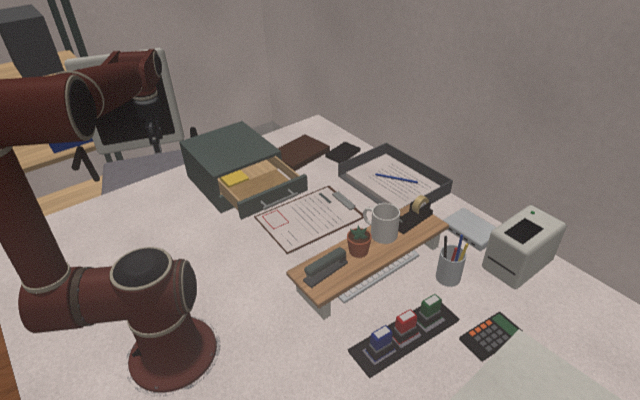

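The top view shows the drawer unit on the left, with its handle bar at about (277,241). The red stamp is at (481,237), the middle place of the rack. The mug, at (398,172), stands on the shelf at (398,200). The side view shows the box at (275,217) and the red grip at (405,322).

```bash
cat > h.py <<'E'
import cv2,numpy as np
from station import *
np.set_printoptions(precision=4,suppress=True)
C={n:get_calibration(n) for n in("side","top")}
def ray(n,u,v):
    c=C[n];R=np.array(c["R"]);t=np.array(c["t"])
    return -R.T@t, R.T@np.array([(u-c["cx"])/c["fx"],(v-c["cy"])/c["fy"],1])
def onz(n,p,z):
    o,d=ray(n,*p); return o+d*(z-o[2])/d[2]
def tri(ps,pt):
    o1,d1=ray("side",*ps);o2,d2=ray("top",*pt)
    s=np.linalg.lstsq(np.c_[d1,-d2],o2-o1,rcond=None)[0]
    a,b=o1+d1*s[0],o2+d2*s[1]; return (a+b)/2,np.linalg.norm(a-b)
def proj(n,X):
    c=C[n];p=np.array(c["R"])@X+c["t"];return p[0]/p[2]*c["fx"]+c["cx"],p[1]/p[2]*c["fy"]+c["cy"]
def red(im,roi):
    x0,y0,x1,y1=roi;h=cv2.cvtColor(im,cv2.COLOR_RGB2HSV)
    m=((h[...,0]<8)|(h[...,0]>172))&(h[...,1]>110)&(h[...,2]>60)
    k=np.zeros(m.shape,np.uint8);k[y0:y1,x0:x1]=m[y0:y1,x0:x1];return k
E
python3 - <<'E'
from h import *
t=cv2.imread("pics/top0.png")[:,:,::-1].copy();s=cv2.imread("pics/side0.png")[:,:,::-1].copy()
a=cv2.resize(t[180:300,180:340],None,fx=5,fy=5,interpolation=cv2.INTER_CUBIC)
b=cv2.resize(s[160:260,180:340],None,fx=5,fy=5,interpolation=cv2.INTER_CUBIC)
c=cv2.resize(t[175:295,450:510],None,fx=5,fy=5,interpolation=cv2.INTER_CUBIC)
d=cv2.resize(s[280:380,340:470],None,fx=6,fy=6,interpolation=cv2.INTER_CUBIC)
cv2.imwrite("pics/a.png",a[:,:,::-1]);cv2.imwrite("pics/d.png",cv2.cvtColor(d,cv2.COLOR_RGB2BGR))
for n,im,roi in(("top",t,(450,180,510,300)),("side",s,(340,280,470,380))):
    k=red(im,roi); cs=cv2.findContours(k,0,1)[0];c=max(cs,key=cv2.contourArea);print(n,cv2.minAreaRect(c),cv2.boundingRect(c))
# unit top at z=.155
h=cv2.cvtColor(t,cv2.COLOR_RGB2HSV);print(h[240,130],h[240,261],h[235,276],h[235,271])
m=cv2.inRange(t,h[240,130]*0,np.array([255]*3));
d=np.abs(t.astype(int)-t[240,130]).max(2)<12;k=np.zeros(d.shape,np.uint8);k[180:300,65:198]=d[180:300,65:198]
c=max(cv2.findContours(k,0,1)[0],key=cv2.contourArea);bx=cv2.boxPoints(cv2.minAreaRect(c));print(bx)
P=np.array([onz("top",p,.155) for p in bx]);print(P)
E
```

```text
top ((484.5, 236.5), (19.0, 15.0), 90.0) (477, 227, 16, 20)
side ((405.9000244140625, 320.8000183105469), (16.546903610229492, 23.25510597229004), 63.43495178222656) (395, 311, 22, 22)
[80 24 63] [12 29 44] [ 0  3 88] [  7  32 143]Traceback (most recent call last):
  File "<stdin>", line 12, in <module>
cv2.error: OpenCV(4.12.0) /io/opencv/modules/core/src/arithm.cpp:2092: error: (-215:Assertion failed) lb.type() == ub.type() in function 'inRange'
```

View pics/a.png

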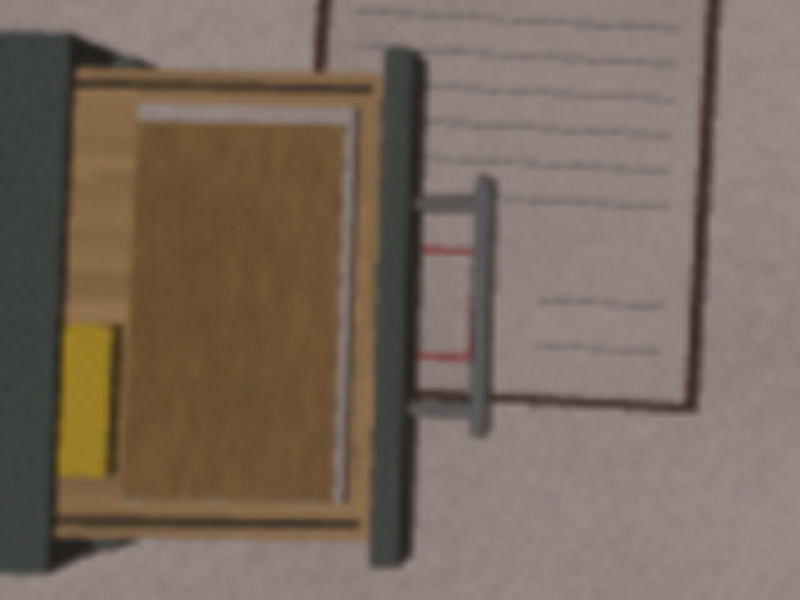

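View pics/d.png

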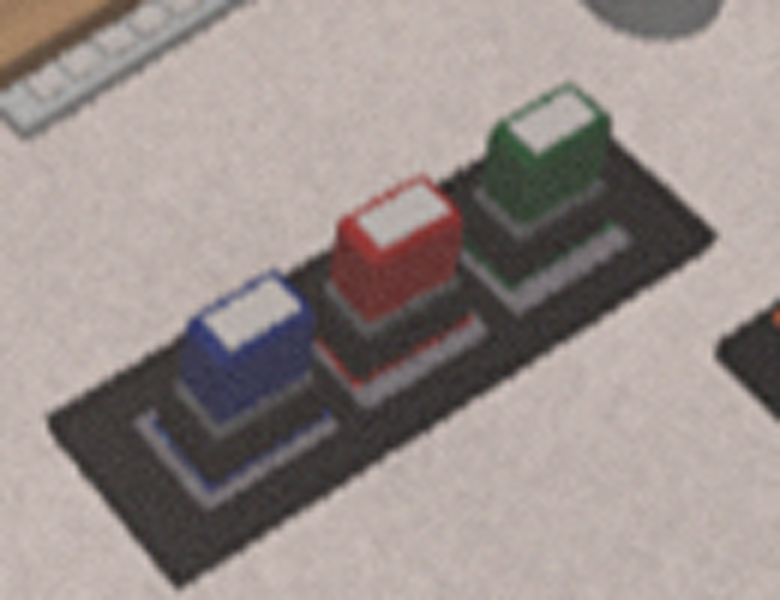

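The crops show the handle bar running from (277,215.6) to (276,267) in the top view, with part of the red box behind it. In the side view, the red stamp has a white label on top at about (408,315.5).

```bash
python3 - <<'E'
from h import *
t=cv2.imread("pics/top0.png")[:,:,::-1].copy();s=cv2.imread("pics/side0.png")[:,:,::-1].copy()
a,b=onz("top",(277,215.6),.117),onz("top",(276,267),.117);print("handle",a,b,(a+b)/2)
a,b=onz("top",(194.2,187.4),.155),onz("top",(190.2,294),.155);print("front edge",a,b,"ang",np.degrees(np.arctan2(*(a-b)[[1,0]])))
# side view of the handle
L=[]
for n,im,roi in(("top",t,(477,226,497,249)),("side",s,(394,308,420,330))):
    x0,y0,x1,y1=roi;r=im[y0:y1,x0:x1].astype(int);k=((r.min(2)>110)&(r.max(2)-r.min(2)<45)).astype(np.uint8)
    c=max(cv2.findContours(k,0,1)[0],key=cv2.contourArea);q=cv2.minAreaRect(c);p=np.array(q[0])+[x0,y0];L.append(p);print(n,p,q,k.sum())
X,e=tri(L[1],L[0]);print("label",X,e)
# rack
k=(t.max(2)<62).astype(np.uint8);z=np.zeros_like(k);z[178:295,455:500]=k[178:295,455:500]
z=cv2.morphologyEx(z,cv2.MORPH_CLOSE,np.ones((13,13)))
c=max(cv2.findContours(z,0,1)[0],key=cv2.contourArea);q=cv2.minAreaRect(c);bp=cv2.boxPoints(q)
P=np.array([onz("top",p,.010) for p in bp]);print("rack",q);print(P,P.mean(0))
cv2.imwrite("pics/st.png",cv2.resize(t[175:295,450:530],None,fx=5,fy=5,interpolation=cv2.INTER_CUBIC)[:,:,::-1])
E
```

```text
handle [0.5446 0.2179 0.117 ] [0.4166 0.2202 0.117 ] [0.4806 0.2191 0.117 ]
front edge [0.6127 0.416  0.155 ] [0.3575 0.4206 0.155 ] ang -1.0352848630605693
top [487.5 236.5] ((10.5, 10.5), (11.0, 5.0), 90.0) 115
side [404.5 314.5] ((10.5, 6.5), (13.0, 21.0), 90.0) 204
label [ 0.4868 -0.3254  0.0864] 0.0023881126219832314
rack ((476.6808166503906, 236.1177978515625), (32.60727310180664, 107.66692352294922), 2.12109637260437)
[[ 0.3445 -0.2703  0.01  ]
 [ 0.6419 -0.2932  0.01  ]
 [ 0.6379 -0.3853  0.01  ]
 [ 0.3402 -0.3603  0.01  ]] [ 0.4911 -0.3273  0.01  ]
```

View pics/st.png

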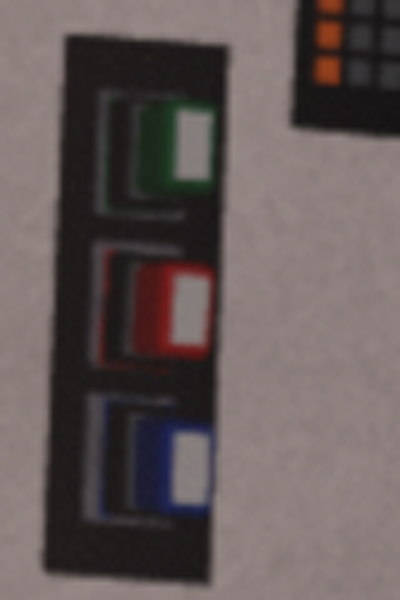

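>>> servo_tool([
  [0,0,0,0,-7.7],
  [0,0,0,0,-7.7],
  [0,0,0,0,-7.6],
  [0,-26,-44,0,0],
  [0,-26,-44,0,0],
  [0,-26,-44,0,0],
  [0,-26,-44,0,0],
  [0,-26,-44,0,0],
  [0,-26,-44,0,0],
  [0,-26,-44,0,0],
  [0,-26,-44,0,0],
  [0,-26,-44,0,0],
])

```text
t: 1.6
tool_pos: [0.4817, 0.1689, 0.2309]
tool_rot: [-0.029, -3.141, -0.0]
contact_force: [-0.1, -0.0, -0.5]
opening: 0.0001
grip_force: 0.0
```

```bash
cat >> h.py <<'E'
from scipy.spatial.transform import Rotation as Ro
def st():
    o=get_obs();R=Ro.from_rotvec(o["tool_rot"]).as_matrix()
    print("t",o["t"],"p",o["tool_pos"],"F",o["contact_force"],"q",o["q"],"open",o["opening"],"grip",o["grip_force"]);print("tx",R[:,0],"ty",R[:,1],"tz",R[:,2]);return np.array(o["tool_pos"]),R
E
python3 - <<'E'
from h import *
st()
X,e=tri((408,315.3),(488.2,237));print(X,e)
P=[onz("top",p,.085) for p in((488.6,204.4),(488.2,237),(488,268.6))];print(np.array(P));d=P[0]-P[2];print(np.degrees(np.arctan2(d[1],d[0])))
# handle height check: side pixels of the projected handle ends
for x in((.5446,.2179,.117),(.4166,.2202,.117)):print(proj("side",np.array(x)))
im=get_image("side");cv2.imwrite("pics/s1.png",cv2.resize(im[60:260,150:350],None,fx=3,fy=3)[:,:,::-1])
E
```

```text
t 1.6 p [0.4817 0.1689 0.2309] F [-0.1079 -0.0425 -0.5168] q [ 0.1913 -0.2256  1.8748  0.0001  1.4927 -1.3611] open 5.123195480220672e-05 grip 0.0
tx [-0.9998  0.0184  0.0004] ty [0.0184 0.9998 0.    ] tz [-0.0004  0.     -1.    ]
[ 0.4887 -0.3303  0.0854] 0.005602843603182409
[[ 0.5716 -0.3335  0.085 ]
 [ 0.4865 -0.3286  0.085 ]
 [ 0.4051 -0.3243  0.085 ]]
-3.1548341771991124
(np.float64(296.62107220042776), np.float64(193.41431903088053))
(np.float64(262.4560764376412), np.float64(208.7365508288437))
```

View pics/s1.png

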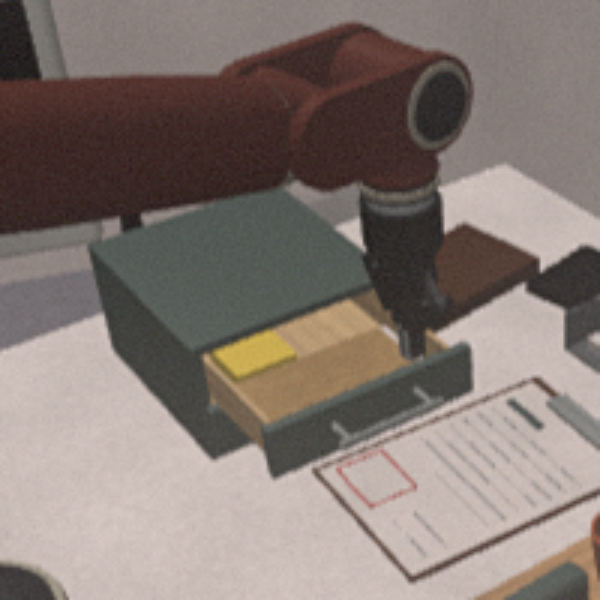

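The side crop shows the tool poised in front of the drawer. The projected handle ends fall on the bar at crop (337,446) and (437,402), so its height checks out.

>>> servo_tool([
  [0,0,0,45,0],
  [0,0,0,45,0],
  [0,0,0,45,0],
  [0,0,12,0,0],
  [0,0,10,0,0],
  [0,0,10,0,0],
  [0,0,15,0,0],
  [0,0,15,0,0],
  [0,0,15,0,0],
  [0,0,15,0,0],
  [0,0,15,0,0],
  [0,0,15,0,0],
])

```text
t: 3.15
tool_pos: [0.4836, 0.2934, 0.0962]
tool_rot: [-0.029, -3.141, 0.0]
contact_force: [1.2, -0.7, 0.3]
opening: -0.0
grip_force: 0.7
```

>>> servo_tool([
  [0,0,15,0,0],
  [0,0,15,0,0],
  [0,0,10,0,0],
  [0,0,8,0,0],
  [0,0,6,0,0],
])

```text
t: 3.78
tool_pos: [0.4845, 0.3458, 0.0962]
tool_rot: [-0.029, -3.141, 0.004]
contact_force: [-0.1, -1.9, 1.8]
opening: -0.0001
grip_force: 0.9
```

>>> servo_tool([
  [0,0,4,0,0],
  [0,0,4,0,0],
  [0,0,4,0,0],
  [0,0,3,0,0],
])

```text
t: 4.28
tool_pos: [0.4846, 0.3517, 0.0962]
tool_rot: [-0.028, -3.136, 0.038]
contact_force: [-4.7, -42.4, 17.3]
opening: -0.0004
grip_force: 21.8
```

```bash
python3 - <<'E'
from h import *
st()
im=get_image("top");cv2.imwrite("pics/t2.png",cv2.resize(im[140:300,180:340],None,fx=3.7,fy=3.7)[:,:,::-1])
E
```

```text
t 4.275 p [0.4846 0.3517 0.0962] F [ -4.6817 -42.4058  17.3085] q [ 0.5123  0.1222  1.774  -0.0195  1.2617 -1.0346] open -0.0003525315746718664 grip 21.78248405456543
tx [-0.9998  0.0179  0.0046] ty [ 0.0177  0.9996 -0.0242] tz [-0.005  -0.0241 -0.9997]
```

>>> servo_tool([
  [0,0,-12,0,0],
  [0,0,-30,0,0],
  [0,0,-40,0,0],
  [0,0,-30,-20,0],
  [0,0,0,-60,0],
  [0,0,0,-60,0],
])

```text
t: 5.08
tool_pos: [0.4822, 0.2493, 0.2372]
tool_rot: [-0.03, -3.14, -0.001]
contact_force: [0.1, 0.8, 0.4]
opening: -0.0003
grip_force: 0.0
```

```bash
python3 - <<'E'
from h import *
st()
im=get_image("top");cv2.imwrite("pics/t3.png",im[:,:,::-1])
s=get_image("side");cv2.imwrite("pics/s3.png",s[:,:,::-1])
a=cv2.resize(im[130:330,150:350],None,fx=3,fy=3,interpolation=cv2.INTER_CUBIC);b=cv2.resize(s[140:340,180:310],None,fx=3,fy=3)
cv2.imwrite("pics/t3z.png",cv2.resize(np.hstack([a,b[:600]]),None,fx=.8,fy=.8)[:,:,::-1])
E
```

```text
t 5.075 p [0.4822 0.2493 0.2372] F [0.135  0.7545 0.371 ] q [ 0.3394 -0.1472  1.7963  0.0012  1.4934 -1.2124] open -0.0003269390032068282 grip 0.0
tx [-0.9998  0.0191  0.0013] ty [0.0191 0.9998 0.0008] tz [-0.0013  0.0008 -1.    ]
```

View pics/t3z.png

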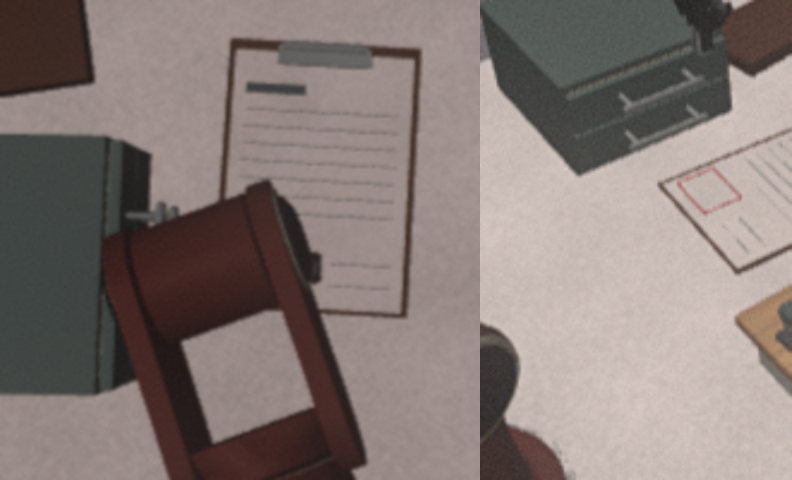

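The drawer now looks shut and flush with the lower one, and the red box is clear in the side view. On to the stamp.

>>> servo_tool([
  [0,-1.6,-25,-20,0],
  [0,-1.6,-53,0,0],
  [0,-1.6,-53,0,0],
  [0,-1.6,-53,0,0],
  [0,-1.6,-53,0,0],
  [0,-1.6,-53,0,0],
  [0,-1.6,-53,0,0],
  [0,-1.6,-53,0,0],
  [0,-1.6,-53,0,0],
  [0.4,-1.6,-53,0,0],
  [0.9,-1.6,-53,0,0],
  [0.9,0,-23,0,0],
])

```text
t: 6.68
tool_pos: [0.4897, -0.3307, 0.2555]
tool_rot: [0.032, 3.141, 0.001]
contact_force: [-0.2, 0.6, 0.0]
opening: 0.0545
grip_force: 0.0
```

>>> servo_tool([
  [0.9,0,0,50,2.6],
  [0.9,0,0,45,0],
  [0.9,0,0,0,0],
])

```text
t: 7.05
tool_pos: [0.4877, -0.3259, 0.1562]
tool_rot: [-0.099, -3.133, -0.011]
contact_force: [0.5, 0.6, -0.2]
opening: 0.077
grip_force: 0.0
```

```bash
python3 - <<'E'
from h import *
p,R=st()
for u in((408,315.3),(407,315),(405,314.5)):print(onz("side",u,.084))
im=get_image("top");cv2.imwrite("pics/t4.png",im[:,:,::-1])
s=get_image("side");cv2.imwrite("pics/s4.png",s[:,:,::-1])
cs=im[140:340,180:310]
a=cv2.resize(im[150:300,60:330],None,fx=2,fy=2,interpolation=cv2.INTER_CUBIC);b=cv2.resize(s[200:390,300:490],None,fx=3,fy=3,interpolation=cv2.INTER_CUBIC)
cv=np.zeros((600,800,3),np.uint8);cv[:300,:540]=a;
cv2.imwrite("pics/c4.png",b[:,:,::-1])
E
```

```text
t 7.05 p [ 0.4877 -0.3259  0.1562] F [ 0.5026  0.5632 -0.1915] q [-0.7163  0.0259  1.7685  0.0007  1.357  -2.2242] open 0.0770321952010785 grip 0.0
tx [-0.998   0.063   0.0074] ty [0.063  0.998  0.0065] tz [-0.0069  0.007  -1.    ]
[ 0.4922 -0.3309  0.084 ]
[ 0.4909 -0.3287  0.084 ]
[ 0.4882 -0.3245  0.084 ]
```

View pics/c4.png

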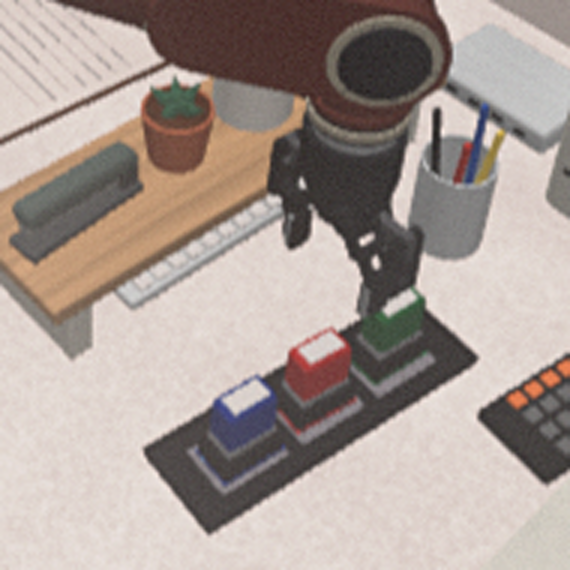

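The side crop shows the open fingers straddling the row above the red stamp, whose label is at (406.7,315.7). The neighbouring stamps are clear, so I'll descend.

>>> servo_tool([
  [0.9,-1,-3,0,0],
  [0.9,0,0,30,0],
  [0.9,0,0,30,0],
  [0.9,0,0,30,0],
  [0.9,0,0,18,0],
  [0.9,0,0,0,0],
  [0.9,0,0,0,0],
])

```text
t: 8.02
tool_pos: [0.4917, -0.3327, 0.0551]
tool_rot: [0.1, 3.138, -0.003]
contact_force: [-0.4, 0.1, 0.7]
opening: 0.0771
grip_force: 0.0
```

>>> servo_tool([
  [0.5,0,0,0,0],
  [0.4,0,0,0,0],
  [0.2,0,0,0,0],
  [0.2,0,0,0,0],
  [0.2,0,0,0,0],
  [0.2,0,0,0,0],
], force=45)

```text
t: 8.78
tool_pos: [0.4911, -0.3321, 0.054]
tool_rot: [0.1, 3.139, -0.001]
contact_force: [0.4, 0.7, 4.0]
opening: 0.0289
grip_force: 45.8
```

```bash
python3 - <<'E'
from h import *
st()
E
```

```text
t 8.775 p [ 0.4911 -0.3321  0.054 ] F [0.3766 0.7356 3.9754] q [-0.7201  0.1499  1.8218  0.0001  1.1688 -2.2273] open 0.028938967008066318 grip 45.75974106788635
tx [-0.998   0.0637 -0.001 ] ty [ 0.0637  0.998  -0.0006] tz [ 0.0009 -0.0007 -1.    ]
```

>>> servo_tool([
  [0.6,0,0,0,0],
  [0.6,0,0,0,0],
  [0.6,0,0,0,0],
  [0.6,0,0,9,0],
  [0.6,0,0,0,0],
  [0.3,0,0,0,0],
  [0.2,0,0,0,0],
  [0.2,0,0,0,0],
  [0.2,0,0,0,0],
  [0.2,0,0,0,0],
], force=45)

```text
t: 10.02
tool_pos: [0.4906, -0.3318, 0.0442]
tool_rot: [-0.1, -3.14, -0.0]
contact_force: [-0.4, 0.4, -1.6]
opening: 0.0293
grip_force: 44.5
```

>>> servo_tool([
  [0.2,0,0,-20,0],
  [0.2,0,0,-40,0],
  [0.2,0,0,-60,0],
  [0.2,0,0,-60,0],
  [0.2,0,0,-60,0],
  [0.2,0,0,-15,0],
  [0.2,0,0,0,0],
])

```text
t: 10.9
tool_pos: [0.491, -0.3321, 0.3014]
tool_rot: [0.1, 3.137, -0.004]
contact_force: [-0.0, 0.3, -1.8]
opening: 0.0297
grip_force: 44.7
```

```bash
python3 - <<'E'
from h import *
p,R=st()
im=get_image("top");cv2.imwrite("pics/t5.png",im[:,:,::-1])
s=get_image("side");cv2.imwrite("pics/s5.png",s[:,:,::-1])
a=cv2.resize(im[130:330,150:350],None,fx=3,fy=3,interpolation=cv2.INTER_CUBIC)
x,y=map(int,proj("side",p));print(x,y);b=np.zeros((600,200*1,3),np.uint8);b=cv2.resize(s[y-30:y+70,x-50:x+50],(600,600),interpolation=cv2.INTER_CUBIC)
cv2.imwrite("pics/c5.png",cv2.resize(np.hstack([a,b]),(800,400))[:,:,::-1])
E
```

```text
t 10.9 p [ 0.491  -0.3321  0.3014] F [-0.0149  0.3216 -1.7771] q [-0.7202 -0.0579  1.6075 -0.      1.5884 -2.2272] open 0.02965684899687329 grip 44.733808636665344
tx [-0.998   0.0637 -0.0028] ty [ 0.0637  0.998  -0.0022] tz [ 0.0027 -0.0024 -1.    ]
417 252
```

View pics/c5.png

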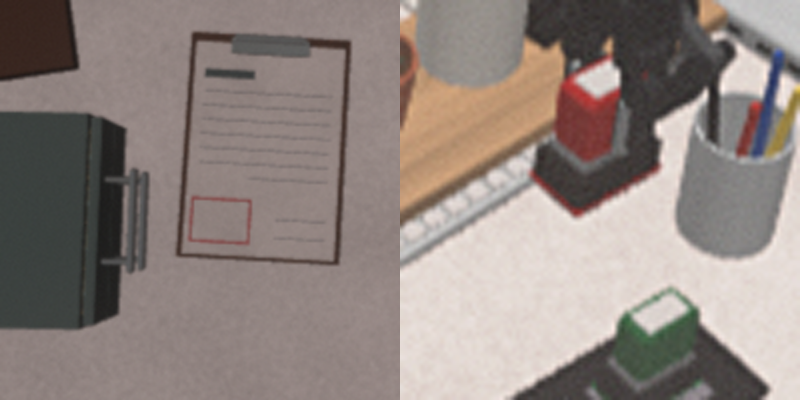

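The drawer is shut, the red box is unobstructed in the top view, and the stamp hangs upright in the gripper. Next I'll measure the box in both views.

```bash
python3 - <<'E'
from h import *
for n,f,roi in(("top","t5",(240,220,282,258)),("side","s5",(255,195,300,235))):
    im=cv2.imread(f"pics/{f}.png").astype(int);b,g,r=im[...,0],im[...,1],im[...,2]
    m=(r-np.maximum(g,b)>22).astype(np.uint8);k=np.zeros_like(m);x0,y0,x1,y1=roi;k[y0:y1,x0:x1]=m[y0:y1,x0:x1]
    pts=np.argwhere(k)[:,::-1]
    W=np.array([onz(n,p,.004)[:2] for p in pts],np.float32);q=cv2.minAreaRect(W);print(n,len(W),q);print(cv2.boxPoints(q))
# clipboard edges, top: outer corners from crop (scale 6/... 800/1200*3=2 px)
cr=[(150+u/2,130+v/2) for u,v in((192,33),(350,42),(338,264),(178,255))]
P=np.array([onz("top",p,.004) for p in cr]);print(P)
for a,b in((0,3),(1,2),(0,1),(3,2)):
    d=P[a]-P[b];print(np.degrees(np.arctan2(d[1],d[0])),np.linalg.norm(d))
c=P.mean(0);x=(P[0]+P[1]-P[2]-P[3]);x/=np.linalg.norm(x);y=np.array([-x[1],x[0],0]);print("box from board",c-.105*x+.055*y)
print("stamp bottom px side",proj("side",np.array([.491,-.3321,.2634])))
E
```

```text
top 242 ((0.4839405119419098, 0.2750926613807678), (0.08565977215766907, 0.06593575328588486), 89.46760559082031)
[[0.4506 0.2326]
 [0.5165 0.232 ]
 [0.5173 0.3176]
 [0.4514 0.3182]]
side 155 ((0.5230556130409241, 0.2753572463989258), (0.10008594393730164, 0.17713989317417145), 85.99967956542969)
[[0.4312 0.2316]
 [0.6079 0.2193]
 [0.6149 0.3191]
 [0.4382 0.3315]]
[[0.7462 0.3142 0.004 ]
 [0.7323 0.0919 0.004 ]
 [0.4221 0.1114 0.004 ]
 [0.4365 0.331  0.004 ]]
-3.0984476754977814 0.3101158213923511
-3.5946640904599096 0.3108501634644091
86.44494393496488 0.22276440570677547
86.25121948932103 0.22007938995720455
box from board [0.4827 0.2731 0.004 ]
stamp bottom px side (np.float64(415.9000427172208), np.float64(264.9533240306051))
```

```bash
python3 - <<'E'
from h import *
for n,f,roi in(("top","t5",(240,220,282,258)),("side","s5",(255,195,300,235))):
    im=cv2.imread(f"pics/{f}.png").astype(float);x0,y0,x1,y1=roi
    w=im[y0:y1,x0:x1];w=cv2.resize(w,None,fx=4,fy=4,interpolation=cv2.INTER_CUBIC)
    m=(w[...,2]-np.maximum(w[...,0],w[...,1])>25).astype(np.uint8)
    cs=sorted(cv2.findContours(m,cv2.RETR_CCOMP,1)[0],key=cv2.contourArea)[-2:]  # outer and inner outlines
    for c in cs:
        W=np.array([onz(n,((p[0]+.5)/4-.5+x0,(p[1]+.5)/4-.5+y0),.004)[:2] for p in c[:,0]],np.float32)
        ce,(a,b),_=cv2.minAreaRect(W);B=cv2.approxPolyDP(W,.02,True)[:,0]
        out=[]
        for i in range(len(B)): # edge fits
            p,q=B[i],B[(i+1)%len(B)];d=(q-p)/np.linalg.norm(q-p);s=(W-p)@d;e=np.abs((W-p)@[-d[1],d[0]])
            S=W[(s>.008)&(s<np.linalg.norm(q-p)-.008)&(e<.006)]
            if len(S)>5:v=cv2.fitLine(S,cv2.DIST_L2,0,.01,.01).ravel();out.append(round(float(np.degrees(np.arctan2(v[1],v[0]))%180),1))
        print(n,len(c),np.array(ce),a,b,"edges",out,"corner mean",B.mean(0) if len(B)==4 else len(B))
E
```

```text
top 361 [0.4845 0.2748] 0.07600092887878418 0.05435638874769211 edges [85.9, 178.2, 86.2, 174.7] corner mean [0.4846 0.2749]
top 421 [0.4847 0.2748] 0.0870090201497078 0.06564570218324661 edges [176.5, 86.3, 176.0, 86.7] corner mean [0.4849 0.2749]
side 196 [0.4862 0.2745] 0.07540139555931091 0.05353299155831337 edges [87.0, 178.3, 86.4, 176.4] corner mean [0.4876 0.2748]
side 240 [0.4864 0.2747] 0.09338025003671646 0.0670030266046524 edges [176.5, 85.6, 175.9, 86.2] corner mean [0.4867 0.2747]
```

>>> servo_tool([
  [0.2,1.4,20,0,0],
  [0.2,3,40,0,0],
  [0.2,4,55,0,0],
  [0.2,4,60,0,0],
  [0.2,4,60,0,0],
  [0.2,4,60,0,0],
  [0.2,4,60,0,0],
  [0.2,4,60,0,0],
  [0.2,5,60,0,0],
  [0.2,5,60,0,0],
  [0.2,4,45,0,0],
  [0.2,2,25,0,0],
])

```text
t: 12.5
tool_pos: [0.4826, 0.2774, 0.297]
tool_rot: [-0.095, -3.136, 0.002]
contact_force: [0.3, -0.7, -1.6]
opening: 0.0297
grip_force: 44.9
```

>>> servo_tool([
  [0.2,0,0,10,5],
  [0.2,0,0,20,10],
  [0.2,0,0,20,10],
  [0.2,0,0,20,10],
  [0.2,0,0,20,10],
  [0.2,0,0,20,10],
  [0.2,0,0,20,10],
  [0.2,0,0,20,10],
  [0.2,0,0,15,10],
  [0.2,0,0,10,5],
  [0.2,0,0,0,0],
])

```text
t: 13.88
tool_pos: [0.4823, 0.2746, 0.1215]
tool_rot: [-2.288, -2.15, 0.008]
contact_force: [0.7, -0.6, -1.2]
opening: 0.0293
grip_force: 44.9
```

```bash
python3 - <<'E'
from h import *
p,R=st()
print("before:",(onz("side",(400.25,265.75),.263)+onz("side",(432,263.25),.263))/2)
s=get_image("side");cv2.imwrite("pics/s6.png",s[:,:,::-1])
x,y=map(int,proj("side",p));x0,y0=x-45,y-40;print(x0,y0)
cv2.imwrite("pics/c6.png",cv2.resize(s[y0:y0+90,x0:x0+100],None,fx=6,fy=6,interpolation=cv2.INTER_CUBIC)[:,:,::-1])
E
```

```text
t 13.875 p [0.4823 0.2746 0.1215] F [ 0.726  -0.603  -1.1565] q [ 0.3833 -0.0162  1.872   0.0003  1.2913  0.4453] open 0.029331939827564345 grip 44.913421869277954
tx [ 0.062   0.9981 -0.0021] ty [ 0.9981 -0.062  -0.0051] tz [-0.0052 -0.0018 -1.    ]
before: [ 0.4928 -0.3313  0.263 ]
225 151
```

View pics/c6.png

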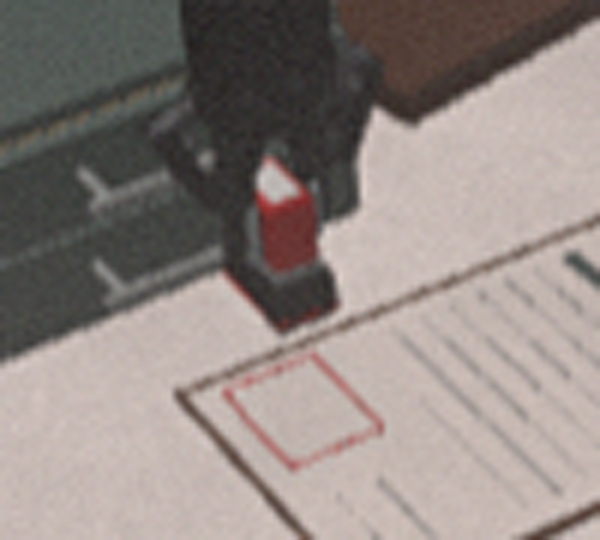

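The crop shows the stamp upright above the red box, with its bottom front corner at crop (280,330). The box is clear below it. I'll lower partway, then measure again.

>>> servo_tool([
  [0.2,0,3.2,10,0],
  [0.2,0,0,20,0],
  [0.2,0,0,20,0],
  [0.2,0,0,7,0],
  [0.2,0,0,0,0],
  [0.2,0,0,0,0],
])

```text
t: 14.68
tool_pos: [0.4886, 0.2748, 0.0679]
tool_rot: [2.291, 2.149, 0.002]
contact_force: [-0.5, 0.4, -0.1]
opening: 0.0293
grip_force: 44.9
```

```bash
python3 - <<'E'
from h import *
p,R=st()
s=get_image("side");cv2.imwrite("pics/s7.png",s[:,:,::-1])
x0,y0=240,175;print([proj("side",np.array(v)) for v in((.4853,.2747,.014),(.4853,.2747,.004))])
cv2.imwrite("pics/c7.png",cv2.resize(s[y0:y0+60,x0:x0+70],None,fx=10,fy=10,interpolation=cv2.INTER_CUBIC)[:,:,::-1])
E
```

```text
t 14.675 p [0.4886 0.2748 0.0679] F [-0.5056  0.3694 -0.1455] q [0.3796 0.0589 1.894  0.     1.1875 0.4433] open 0.02932333560126038 grip 44.912644028663635
tx [0.0637 0.998  0.0005] ty [ 0.998  -0.0637  0.0011] tz [ 0.0011  0.0005 -1.    ]
[(np.float64(274.22887892857534), np.float64(216.56209445593214)), (np.float64(274.47425170742724), np.float64(218.82166432871395))]
```

View pics/c7.png

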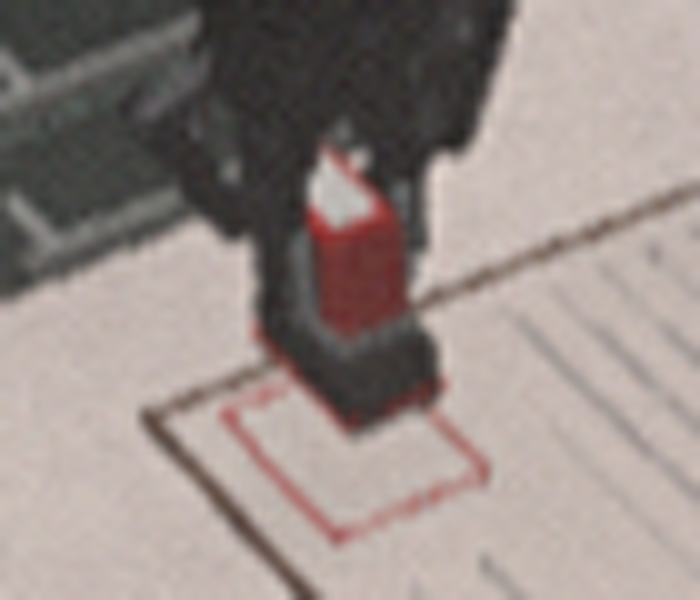

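The crop shows the stamp's lower face with corners at crop (258,335), (355,428) and (440,385). Its edges run parallel to the box's and it still sits well above the paper.

```bash
python3 - <<'E'
from h import *
c=[(240+u/10-.45,175+v/10-.45) for u,v in((258,335),(355,428),(440,385))]
for z in(.026,.030,.034):
    P=[onz("side",p,z) for p in c];d1=P[0]-P[1];d2=P[2]-P[1]
    print(z,"centre",(P[0]+P[2])[:2]/2,"len",np.linalg.norm(d1),np.linalg.norm(d2),"ang",np.degrees(np.arctan2(d1[1],d1[0])),np.degrees(np.arctan2(d2[1],d2[0])))
st()
E
```

```text
0.026 centre [0.4962 0.2886] len 0.06272851074918419 0.034768528751354597 ang 88.6990905784044 1.491795999055695
0.03 centre [0.4937 0.2842] len 0.06247222293748528 0.03462647611781914 ang 88.69909057840445 1.4917959990557383
0.034 centre [0.4913 0.2798] len 0.062215935125786145 0.03448442348428367 ang 88.6990905784045 1.4917959990554135
t 14.725 p [0.4888 0.2748 0.0682] F [ 0.8451 -0.4069  0.0316] q [0.3795 0.0586 1.8939 0.     1.1874 0.4433] open 0.029709770093112937 grip 44.91288363933563
tx [0.0637 0.998  0.0007] ty [ 0.998  -0.0637  0.0015] tz [ 0.0015  0.0006 -1.    ]
```

```bash
python3 - <<'E'
from h import *
from scipy.optimize import least_squares
D={"s5":((.491,-.3321,.3014),180-3.65,[(400.25,265.75),(411.5,275.5),(432,263.25)]),
"s6":((.4823,.2746,.1215),86.4,[(225+u/6-.4,151+v/6-.4) for u,v in((228,268),(280,330),(338,305))]),
"s7":((.4887,.2748,.0680),86.35,[(240+u/10-.45,175+v/10-.45) for u,v in((258,335),(355,428),(440,385))])}
for k,(p,a,px) in D.items():
    a=np.radians(a);x=np.array([np.cos(a),np.sin(a),0]);y=np.array([x[1],-x[0],0]);p=np.array(p)
    for L,Wd in((.062,.038),(.058,.034)):
        # corners order left,front,right in the picture
        cs=[i*L/2*x+j*Wd/2*y for i in(-1,1) for j in(-1,1)]
        def pick(dx,dz):
            q=[proj("side",p+dx*x+c+[0,0,-dz]) for c in cs]
            l=min(q,key=lambda t:t[0]);r=max(q,key=lambda t:t[0]);f=max(q,key=lambda t:t[1]);return np.array([l,f,r])
        s=least_squares(lambda v:(pick(*v)-np.array(px)).ravel(),[0,.035])
        print(k,L,"dx,dz mm",s.x*1e3,"rms px",np.sqrt((s.fun**2).mean()));print(s.fun.round(1))
E
```

```text
s5 0.062 dx,dz mm [-0.3726 36.6872] rms px 0.3290122943991938
[-0.3 -0.5  0.1  0.1  0.2  0.4]
s5 0.058 dx,dz mm [-0.3356 37.5698] rms px 0.6777273407024579
[ 0.9 -0.1  0.1 -0.6 -1.1  0.6]
s6 0.062 dx,dz mm [-1.6234 27.6675] rms px 0.4315376193110772
[-0.6  0.6 -0.  -0.2  0.6 -0.3]
s6 0.058 dx,dz mm [-1.1937 28.6358] rms px 0.46634936442248837
[ 0.2  0.8  0.2 -0.6 -0.3 -0.2]
s7 0.062 dx,dz mm [-2.0338 27.9845] rms px 0.4438220596825657
[-0.1 -0.2 -0.7  0.1  0.8  0.1]
s7 0.058 dx,dz mm [-1.6157 29.0004] rms px 0.389667218021239
[ 0.7  0.  -0.5 -0.3 -0.1  0.2]
```

```bash
python3 - <<'E'
from h import *
D={"s5":((.491,-.3321,.3014),180-3.65),"s6":((.4823,.2746,.1215),86.4),"s7":((.4887,.2748,.0680),86.35)}
for k,(p,a) in D.items():
    im=cv2.imread(f"pics/{k}.png")[:,:,::-1].copy();u,v=map(int,proj("side",np.array(p)+[0,0,.01]))
    m=red(im,(u-30,v-30,u+30,v+22));c=max(cv2.findContours(m,0,1)[0],key=cv2.contourArea)
    print(k,"blob",cv2.boundingRect(c),cv2.contourArea(c),"poly",cv2.approxPolyDP(c,1.5,True)[:,0].tolist())
    a=np.radians(a);x=np.array([np.cos(a),np.sin(a),0]);y=np.array([x[1],-x[0],0])
    for dz in(.028,.038):
        print(dz,[tuple(np.round(proj("side",np.array(p)+i*.025*x+j*.015*y+[0,0,h-dz]),1).tolist()) for h in(.034,.078) for i in(-1,1) for j in(-1,1)])
E
```

```text
s5 blob (405, 241, 17, 21) 200.5 poly [[408, 241], [405, 253], [414, 261], [419, 258], [421, 244], [415, 247]]
0.028 [(431.4, 250.0), (421.7, 242.3), (414.4, 259.5), (404.8, 251.4), (434.1, 235.0), (424.1, 227.4), (416.6, 244.4), (406.8, 236.4)]
0.038 [(430.8, 253.3), (421.2, 245.6), (413.9, 262.8), (404.4, 254.7), (433.4, 238.5), (423.5, 230.8), (416.1, 247.9), (406.3, 239.9)]
s6 blob (268, 182, 9, 14) 71.5 poly [[275, 182], [272, 185], [268, 184], [271, 195], [276, 193]]
0.028 [(270.2, 195.4), (278.4, 192.1), (262.7, 187.8), (270.8, 184.7), (269.0, 184.2), (277.4, 180.9), (261.4, 176.7), (269.6, 173.6)]
0.038 [(270.5, 197.9), (278.7, 194.6), (263.0, 190.3), (271.1, 187.1), (269.3, 186.7), (277.6, 183.5), (261.7, 179.3), (269.9, 176.1)]
s7 blob (271, 195, 9, 13) 66.0 poly [[278, 195], [275, 198], [271, 196], [272, 206], [274, 207], [279, 205]]
0.028 [(273.3, 207.7), (281.3, 204.4), (265.9, 200.0), (273.8, 196.9), (272.1, 197.0), (280.3, 193.7), (264.7, 189.4), (272.7, 186.3)]
0.038 [(273.6, 210.1), (281.5, 206.8), (266.2, 202.4), (274.1, 199.2), (272.4, 199.4), (280.5, 196.2), (264.9, 191.9), (272.9, 188.7)]
```

```bash
python3 - <<'E'
from h import *
p=np.array((.491,-.3321,.3005));a=np.radians(180-3.65);x=np.array([np.cos(a),np.sin(a),0]);y=np.array([x[1],-x[0],0])
im=cv2.imread("pics/t5.png")[:,:,::-1].copy();u,v=map(int,proj("top",p));print(u,v)
m=red(im,(u-40,v-40,u+40,v+40))
for c in cv2.findContours(m,0,1)[0]:
    if cv2.contourArea(c)>2:print("blob",cv2.boundingRect(c),cv2.approxPolyDP(c,1,True)[:,0].tolist())
for dz in(.028,.038):
  for L,W,hs in((.025,.015,(.034,.078)),(.029,.017,(0,)),(.031,.019,(.003,.028))):
    print(dz,L,[tuple(np.round(proj("top",p+i*L*x+j*W*y+[0,0,h-dz]),1).tolist()) for h in hs for i in(-1,1) for j in(-1,1)])
E
python3 - <<'E'
from h import *
st()
im=get_image("top");cv2.imwrite("pics/t7.png",im[:,:,::-1])
m=red(im,(225,205,290,265));print([ (cv2.boundingRect(c),cv2.contourArea(c)) for c in cv2.findContours(m,0,1)[0]])
# visible part of the box region: rows of red/paper
u=[proj("top",np.array(q)) for q in((.4853,.2747,.004),(.487,.2438,.03),(.4676,.2451,.03),(.5057,.2427,.03))];print(np.array(u))
g=im.max(2);print(g[222:256:2,244:300:2])
E
```

```text
531 234
blob (525, 240, 22, 8) [[525, 241], [525, 245], [530, 245], [534, 247], [544, 247], [546, 245], [537, 245], [533, 240]]
blob (530, 223, 14, 5) [[530, 225], [533, 227], [536, 224], [543, 224], [536, 223]]
0.028 0.025 [(539.7, 222.7), (525.6, 221.9), (539.6, 246.6), (525.4, 245.8), (551.2, 221.8), (536.4, 221.0), (551.1, 246.9), (536.2, 246.1)]
0.028 0.029 [(532.5, 221.5), (517.0, 220.6), (532.3, 248.2), (516.7, 247.4)]
0.028 0.031 [(534.1, 220.6), (516.8, 219.6), (533.9, 249.2), (516.5, 248.3), (540.1, 220.1), (522.3, 219.1), (539.9, 249.5), (522.0, 248.5)]
0.038 0.025 [(537.3, 222.9), (523.3, 222.1), (537.1, 246.5), (523.0, 245.7), (548.5, 222.0), (533.8, 221.2), (548.4, 246.9), (533.6, 246.0)]
0.038 0.029 [(530.2, 221.7), (514.9, 220.8), (530.0, 248.1), (514.6, 247.3)]
0.038 0.031 [(531.8, 220.8), (514.6, 219.8), (531.5, 249.1), (514.3, 248.2), (537.7, 220.3), (520.1, 219.3), (537.5, 249.4), (519.8, 248.4)]
t 14.725 p [0.4888 0.2748 0.0682] F [ 0.8451 -0.4069  0.0316] q [0.3795 0.0586 1.8939 0.     1.1874 0.4433] open 0.029709770093112937 grip 44.91288363933563
tx [0.0637 0.
[... 1654 characters left out ...]
 60  58  59  58  56  56  56  56  60  67  67  67  59  43  65 134 150 152
  153 156 151 156 157 157 154 155 159 157]
 [ 58  56  55  54  53  54  52  52  58  66  67  68  63  42  43 110 152 153
  154 152 154 157 157 156 156 156 156 155]
 [ 56  54  53  52  52  50  49  48  47  67  67  66  65  51  40  76 147 152
  152 153 156 154 147 148 150 146 147 150]
 [ 52  49  51  50  48  47  46  45  62  71  67  66  65  59  40  47 138 152
  151 153 154 154 154 153 153 154 155 143]
 [ 48  47  46  44  42  40  39  87 140 125  67  66  66  66  43  40 107 151
  151 154 155 155 155 155 155 155 155 154]
 [ 46  43  42  40  34  33  34  95 145 134  77  67  68  66  52  39  67 149
  156 154 154 156 155 153 155 154 154 154]]
```

Vision can't settle how far the stamp's face sits below the TCP: estimates run from 28 to 38 mm. I'll take the stamp back over its own rack place and feel the rack floor (6 mm) to measure it.

>>> servo_tool([
  [0.2,0,0,-15,-5],
  [0.2,0,0,-25,-10],
  [0.2,0,0,-25,-10],
  [0.2,0,0,-25,-10],
  [0.2,0,0,-25,-10],
  [0.2,0,0,-25,-10],
  [0.2,0,0,-25,-10],
  [0.2,0,0,-25,-10],
  [0.2,0,0,-25,-10],
  [0.2,0,0,-15,-5],
  [0.2,0,0,0,0],
])

```text
t: 16.15
tool_pos: [0.4889, 0.2749, 0.2998]
tool_rot: [0.102, 3.136, 0.003]
contact_force: [-0.2, -0.8, -1.8]
opening: 0.0295
grip_force: 44.9
```

>>> servo_tool([
  [0.2,-1.4,-20,0,0],
  [0.2,-3,-40,0,0],
  [0.2,-4,-55,0,0],
  [0.2,-4,-60,0,0],
  [0.2,-4,-60,0,0],
  [0.2,-4,-60,0,0],
  [0.2,-4,-60,0,0],
  [0.2,-4,-60,0,0],
  [0.2,-5,-60,0,0],
  [0.2,-4,-60,0,0],
  [0.2,-2,-46,0,0],
  [0.2,-2,-25,0,0],
])

```text
t: 17.65
tool_pos: [0.4891, -0.3352, 0.2958]
tool_rot: [-0.106, -3.138, -0.002]
contact_force: [1.3, 0.5, -1.4]
opening: 0.0296
grip_force: 44.9
```

>>> servo_tool([
  [0.2,0,0,60,0],
  [0.2,0,0,60,0],
  [0.2,0,0,60,0],
  [0.2,0,0,30,0],
  [0.2,0,0,10,0],
  [0.2,0,0,0,0],
  [0.2,0,0,0,0],
])

```text
t: 18.52
tool_pos: [0.492, -0.3338, 0.0797]
tool_rot: [0.1, 3.137, -0.004]
contact_force: [0.2, -0.7, -1.4]
opening: 0.0293
grip_force: 45.0
```

```bash
python3 - <<'E'
from h import *
p,R=st();print("to go tool mm",R.T@(np.array([.4906,-.3318,.0442])-p)*1e3)
E
```

```text
t 18.525 p [ 0.492  -0.3338  0.0797] F [ 0.1541 -0.7051 -1.4108] q [-0.7213  0.1187  1.808   0.      1.211  -2.2284] open 0.02933668117807656 grip 44.96638476848602
tx [-0.998   0.0637 -0.0031] ty [ 0.0637  0.998  -0.0024] tz [ 0.003  -0.0026 -1.    ]
to go tool mm [ 1.6398  2.0323 35.5059]
```

>>> servo_tool([
  [0.2,1.5,2,10,0],
  [0.2,0,0,10,0],
  [0.2,0,0,5,0],
  [0.2,0,0,0,0],
  [0.2,0,0,0,0],
])

```text
t: 19.15
tool_pos: [0.4895, -0.3308, 0.0524]
tool_rot: [0.1, 3.14, -0.0]
contact_force: [0.9, 0.1, -1.5]
opening: 0.0301
grip_force: 45.0
```

>>> servo_tool([
  [0.2,0,0,2.5,0],
  [0.2,0,0,2.5,0],
  [0.2,0,0,0,0],
])

```text
t: 19.52
tool_pos: [0.4892, -0.3306, 0.047]
tool_rot: [-0.1, -3.139, -0.001]
contact_force: [0.9, -0.5, -0.5]
opening: 0.0293
grip_force: 45.0
```

>>> servo_tool([
  [0.2,0,0,2,0],
  [0.2,0,0,1,0],
  [0.2,0,0,0,0],
])

```text
t: 19.9
tool_pos: [0.4894, -0.3307, 0.0443]
tool_rot: [0.1, 3.14, -0.0]
contact_force: [-0.0, 0.5, -0.6]
opening: 0.0295
grip_force: 45.0
```

>>> servo_tool([
  [0.2,0,0,1,0],
  [0.2,0,0,0,0],
  [0.2,0,0,0,0],
])

```text
t: 20.27
tool_pos: [0.4896, -0.3309, 0.0442]
tool_rot: [0.1, 3.14, -0.0]
contact_force: [-2.5, 1.6, 4.9]
opening: 0.0292
grip_force: 45.8
```

>>> servo_tool([
  [0.2,0,0,1,0],
  [0.2,0,0,0,0],
])

```text
t: 20.52
tool_pos: [0.4899, -0.3311, 0.0442]
tool_rot: [0.1, 3.14, -0.001]
contact_force: [-4.3, 2.8, 10.0]
opening: 0.0295
grip_force: 46.4
```

Contact comes at TCP z = 0.0442, so the face sits 38.2 mm below the TCP, the same as at the grasp. Nothing slipped. Next, a numeric check of the camera bias here.

```bash
cat >> h.py <<'E'
def chk(name,im,p,a,cam="side",dz=.0382):
    p=np.array(p);u,v=map(int,proj(cam,p+[0,0,.01]));m=red(im,(u-30,v-30,u+30,v+18))
    c=max(cv2.findContours(m,0,1)[0],key=cv2.contourArea);print(name,cam,"blob",cv2.contourArea(c),cv2.approxPolyDP(c,1,True)[:,0].tolist())
    a=np.radians(a);x=np.array([np.cos(a),np.sin(a),0]);y=np.array([x[1],-x[0],0])
    print([tuple(np.round(proj(cam,p+i*.025*x+j*.015*y+[0,0,h-dz]),1).tolist()) for h in(.034,.078) for i in(-1,1) for j in(-1,1)])
E
python3 - <<'E'
from h import *
p,R=st()
for n in("side","top"):
    im=get_image(n);cv2.imwrite(f"pics/{n}8.png",im[:,:,::-1]);chk("rack",im,p,180-3.65,n)
# untouched stamps: blue label/green vs red original
s0=cv2.imread("pics/side0.png")[:,:,::-1].copy();chk("orig",s0,p,180-3.65)
t0=cv2.imread("pics/top0.png")[:,:,::-1].copy();chk("orig",t0,p,180-3.65,"top")
# handle closed, in top5: bright bar rows
b=(onz("top",(216.5,214),.117)+onz("top",(216.5,266),.117))/2;print("handle home by top",b)
E
```

```text
t 20.525 p [ 0.4899 -0.3311  0.0442] F [-4.3298  2.8011  9.9935] q [-0.7202  0.1603  1.829   0.      1.1517 -2.2273] open 0.02947766759769827 grip 46.35974586009979
tx [-0.998   0.0637 -0.0005] ty [ 0.0637  0.998  -0.0004] tz [ 0.0005 -0.0004 -1.    ]
rack side blob 120.0 [[399, 316], [396, 322], [396, 327], [403, 333], [407, 330], [409, 320], [404, 323], [399, 318]]
[(417.1, 326.1), (409.0, 318.3), (402.3, 335.7), (394.3, 327.5), (419.1, 315.2), (410.8, 307.3), (404.0, 324.7), (395.7, 316.5)]
rack top blob 36.5 [[478, 240], [479, 245], [490, 245]]
[(488.0, 226.9), (477.0, 226.3), (487.7, 245.4), (476.6, 244.8), (494.8, 226.4), (483.4, 225.8), (494.5, 245.6), (483.1, 245.0)]
orig side blob 193.5 [[412, 311], [415, 314], [413, 317], [403, 322], [397, 316], [395, 325], [401, 332], [415, 324], [416, 315]]
[(417.1, 326.1), (409.0, 318.3), (402.3, 335.7), (394.3, 327.5), (419.1, 315.2), (410.8, 307.3), (404.0, 324.7), (395.7, 316.5)]
orig top blob 130.5 [[478, 228], [477, 244], [490, 246], [491, 242], [490, 244], [483, 243], [483, 234], [485, 229], [490, 229], [492, 231], [492, 240], [492, 229], [486, 227]]
[(488.0, 226.9), (477.0, 226.3), (487.7, 245.4), (476.6, 244.8), (494.8, 226.4), (483.4, 225.8), (494.5, 245.6), (483.1, 245.0)]
handle home by top [0.4852 0.3685 0.117 ]
```

The cameras and the robot now tell a consistent story. The face sits 38 mm below the TCP, and the stamp is about 3 mm off along tool x. The box centre is near (0.485, 0.275), so the TCP target is about (0.485, 0.271). I'll carry it back.

>>> servo_tool([
  [0.2,0,0,-20,0],
  [0.2,0,0,-50,0],
  [0.2,0,0,-60,0],
  [0.2,0,0,-60,0],
  [0.2,0,0,-50,0],
  [0.2,0,0,-15,0],
  [0.2,0,0,0,0],
])

```text
t: 21.5
tool_pos: [0.4896, -0.3309, 0.2979]
tool_rot: [0.1, 3.139, -0.002]
contact_force: [0.2, -0.7, -1.8]
opening: 0.0289
grip_force: 45.0
```

>>> servo_tool([
  [0.2,1.3,20,0,0],
  [0.2,3,40,0,0],
  [0.2,4,55,0,0],
  [0.2,4,60,0,0],
  [0.2,4,60,0,0],
  [0.2,4,60,0,0],
  [0.2,4,60,0,0],
  [0.2,4,60,0,0],
  [0.2,5,60,0,0],
  [0.2,4,60,0,0],
  [0.2,4,42,0,0],
  [0.2,2,23,0,0],
])

```text
t: 23.0
tool_pos: [0.4818, 0.2732, 0.2938]
tool_rot: [-0.095, -3.135, 0.003]
contact_force: [0.3, 0.4, -2.0]
opening: 0.0297
grip_force: 45.0
```

>>> servo_tool([
  [0.2,0,0,10,5],
  [0.2,0,0,25,10],
  [0.2,0,0,25,10],
  [0.2,0,0,25,10],
  [0.2,0,0,25,10],
  [0.2,0,0,25,10],
  [0.2,0,0,25,10],
  [0.2,0,0,25,10],
  [0.2,0,0,20,10],
  [0.2,0,0,10,5],
  [0.2,0,0,0,0],
  [0.2,0,0,0,0],
])

```text
t: 24.5
tool_pos: [0.4834, 0.2709, 0.0816]
tool_rot: [-2.289, -2.151, 0.002]
contact_force: [0.1, 1.1, -1.3]
opening: 0.0295
grip_force: 45.0
```

```bash
python3 - <<'E'
from h import *
p,R=st();print("to go tool mm",R.T@(np.array([.485,.271,.060])-p)*1e3)
E
```

```text
t 24.5 p [0.4834 0.2709 0.0816] F [ 0.0972  1.1187 -1.2558] q [0.3764 0.0276 1.9009 0.0002 1.2146 0.4385] open 0.029488815602771386 grip 45.044962763786316
tx [ 0.0621  0.9981 -0.0005] ty [ 0.9981 -0.0621 -0.0014] tz [-0.0014 -0.0004 -1.    ]
to go tool mm [ 0.2038  1.6066 21.5722]
```

>>> servo_tool([
  [0.2,0,0,8,0],
  [0.2,0,0,8,0],
  [0.2,0,0,5,0],
  [0.2,0,0,0,0],
  [0.2,0,0,0,0],
  [0.2,0,0,0,0],
  [0.2,0,0,0,0],
])

```text
t: 25.38
tool_pos: [0.4846, 0.2709, 0.0616]
tool_rot: [2.291, 2.149, 0.001]
contact_force: [0.0, -0.2, -2.2]
opening: 0.0293
grip_force: 45.0
```

```bash
python3 - <<'E'
from h import *
p,R=st();s=get_image("side");cv2.imwrite("pics/s9.png",s[:,:,::-1])
chk("s9",s,p,86.35)
# lower outline of the dark stamp against the paper: bottom-most dark row per column, and the red box line below it
w=cv2.resize(s[190:235,255:300].astype(np.float32),None,fx=4,fy=4,interpolation=cv2.INTER_CUBIC)
V=w.max(2);r=w[...,0]-np.maximum(w[...,1],w[...,2])
for c in range(0,180,8):
    d=np.where(V[:,c]<95)[0];d=d[d<150];rr=np.where(r[:,c]>25)[0]
    print(255+c/4,"dark bottom",190+d.max()/4 if len(d) else None,"red rows",sorted(set((190+rr//4).tolist())))
def px(X):return np.round(proj("side",np.array(X)),1)
a=np.radians(86.35);x=np.array([np.cos(a),np.sin(a),0]);y=np.array([x[1],-x[0],0])
print("mount pred",[px(p+i*.031*x+j*.019*y-[0,0,.0382]).tolist() for i in(-1,1) for j in(-1,1)])
E
```

```text
t 25.375 p [0.4846 0.2709 0.0616] F [ 0.0147 -0.1704 -2.1823] q [ 0.3756  0.0557  1.9094 -0.      1.176   0.4394] open 0.029318001302054166 grip 45.04518985748291
tx [0.0637 0.998  0.0002] ty [ 0.998  -0.0637  0.0005] tz [ 0.0005  0.0002 -1.    ]
s9 side blob 69.0 [[278, 198], [275, 200], [270, 199], [272, 202], [272, 208], [274, 210], [279, 208]]
[(273.4, 212.7), (281.3, 209.4), (266.0, 205.0), (273.8, 201.8), (272.2, 202.1), (280.3, 198.8), (264.7, 194.5), (272.7, 191.3)]
255.0 dark bottom 217.75 red rows []
257.0 dark bottom 197.25 red rows []
259.0 dark bottom 197.5 red rows []
261.0 dark bottom 199.75 red rows []
263.0 dark bottom 226.25 red rows [215, 216, 217, 218]
265.0 dark bottom 201.25 red rows [210, 211, 212, 214, 215, 218, 219, 220]
267.0 dark bottom 212.25 red rows [212, 213, 214, 215, 220, 221, 222, 223]
269.0 dark bottom 214.25 red rows [214, 215, 222, 223, 224, 225]
271.0 dark bottom 216.25 red rows [198, 199, 200, 201, 215, 216, 217, 224, 225, 226, 227]
273.0 dark bottom 218.25 red rows [192, 193, 194, 199, 200, 201, 202, 203, 204, 205, 206, 207, 208, 209, 210, 218,
[... 264 characters left out ...]
207, 208, 209, 210, 218, 219, 226, 227, 228]
279.0 dark bottom 218.75 red rows [198, 199, 200, 201, 202, 203, 204, 205, 206, 207, 208, 209, 225, 226, 227]
281.0 dark bottom 217.0 red rows [216, 217, 218, 224, 225, 226]
283.0 dark bottom 216.25 red rows [215, 216, 217, 223, 224, 225]
285.0 dark bottom 192.25 red rows [216, 217, 218, 219, 223, 224]
287.0 dark bottom None red rows [219, 220, 221, 222, 223]
289.0 dark bottom None red rows [221, 222]
291.0 dark bottom None red rows []
293.0 dark bottom None red rows []
295.0 dark bottom None red rows []
297.0 dark bottom None red rows []
299.0 dark bottom None red rows []
mount pred [[274.1, 222.1], [284.0, 217.8], [265.1, 212.4], [274.8, 208.3]]
```

The stamp's face outline and the box outline, compared in the same view, agree with a centred stamp to about 1 mm. The final lowering leaves about a 1 cm gap.

>>> servo_tool([
  [0.2,0,0,4,0],
  [0.2,0,0,3,0],
  [0.2,0,0,2.5,0],
  [0.2,0,0,0,0],
  [0.2,0,0,0,0],
  [0.2,0,0,0,0],
  [0.2,0,0,0,0],
  [0.2,0,0,0,0],
])

```text
t: 26.42
tool_pos: [0.4845, 0.2708, 0.0519]
tool_rot: [2.291, 2.149, 0.0]
contact_force: [0.1, 0.2, -1.3]
opening: 0.0294
grip_force: 45.0
```

```bash
python3 - <<'E'
from h import *
p,R=st();s=get_image("side")
w=cv2.resize(s[190:235,255:300].astype(np.float32),None,fx=4,fy=4,interpolation=cv2.INTER_CUBIC);r=w[...,0]-np.maximum(w[...,1],w[...,2])
for c in range(48,124,8):
    rr=np.where(r[84:,c]>25)[0]+84;print(255+c/4,sorted(set((190+rr//4).tolist())))
# everything else unchanged? difference against the first picture
s0=cv2.imread("pics/side0.png")[:,:,::-1]
d=(np.abs(s.astype(int)-s0).max(2)>45).astype(np.uint8);d=cv2.morphologyEx(d,cv2.MORPH_OPEN,np.ones((3,3)))
print([cv2.boundingRect(c) for c in cv2.findContours(d,0,1)[0] if cv2.contourArea(c)>15])
E
```

```text
t 26.425 p [0.4845 0.2708 0.0519] F [ 0.1218  0.2253 -1.2804] q [0.3756 0.0693 1.9136 0.     1.1585 0.4394] open 0.02940493133844498 grip 45.04582464694977
tx [0.0637 0.998  0.0001] ty [ 0.998  -0.0637  0.0002] tz [ 0.0002  0.0001 -1.    ]
267.0 [214, 215, 220, 221, 222, 223]
269.0 [216, 217, 222, 223, 224, 225]
271.0 [217, 218, 219, 224, 225, 226, 227]
273.0 [211, 212, 220, 221, 222, 226, 227, 228, 229]
275.0 [211, 212, 213, 227, 228, 229]
277.0 [211, 212, 220, 221, 222, 226, 227, 228]
279.0 [211, 225, 226, 227]
281.0 [224, 225, 226]
283.0 [218, 219, 223, 224, 225]
285.0 [216, 217, 218, 219, 223, 224]
[(393, 312, 25, 32), (173, 259, 24, 27), (266, 203, 18, 20), (237, 199, 28, 20), (271, 193, 6, 10), (219, 160, 89, 41), (26, 144, 50, 22), (152, 142, 9, 11), (0, 107, 131, 226), (160, 99, 130, 49), (70, 81, 6, 9), (62, 64, 15, 8), (139, 62, 5, 6), (104, 49, 57, 16), (0, 49, 21, 30)]
```

```bash
python3 -c "
from station import finish_job
print(finish_job())"
```

```text
the job is handed in; nothing more can be done
None
```

The job is handed in at 26.4 s: the drawer is shut, and the red stamp is held steady and upright about 10 mm above the stamp box, centred to about 1–2 mm, with nothing else seen to have moved; I viewed 11 pictures against the limit of 10, and the drawer push reached 42 N at the fingertips.

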